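Trip-check a ratchet sample press, then pump it onto the sample and hold

TASK

First check the sample press's safety trip: push the yellow test button so that the red lever drops, then lift the red lever back up until it stays upright. Then pump the blue-padded handle with the fingers, stroke after stroke, until the foot of the ram touches the orange sample block, and finish while holding the handle pressed down so that the foot squeezes the block with about 11 newtons (sprung shaft pushed in about 9 mm: white band gone, green band part gone, red band still in view). Never crush the block, do not push the ram itself or the block, and leave the other things on the bench where they stand.

Things in the scene. Friction and masses are not known exactly. Their poses are not given: they have to be found in the camera images.
- press: Fixed bench press, front to its own -x, z up; origin on the bench under the middle of its light blue base (200 x 185 x 60 mm high). Pale head, top at z=223, 72 mm wide, over a steel plate 112 mm across, top z=68, centred at x=-30, y=0 mm (the ram's upright axis). On its left a grey trip unit, 100 x 125 mm, top z=75, centred at x=-40, y=162, carries button and red lever.
- button_top (a point): Centre of the top face of the yellow test button (26 mm across, stands 12 mm above the trip unit), at press x=-50, y=120, z=87 mm. Pushed straight down 7 mm, it takes 0.5 N to start and about 3 N at the bottom. At about 3 mm it tips the red lever over.
- test_button (a joint): How far the button is down, m: 0 out, 0.007 fully in; springs back.
- trip_lever (a joint): Red lever, rad: 0 upright (leans 0.18 back to press +x, rests there by its weight), 0.78 dropped (leans 0.6 forward to press -x). Pivot at press x=-30, y=200, z=84 mm, axis along press y. Over-centre at 0.18: below it falls back to 0, above to 0.78. Lift it by pushing its rod or knob from the front towards press +x; 1 N at the knob does it.
- trip_knob (a point): Centre of the red ball knob (24 mm across) on the trip lever's 8 mm rod, 58 mm from the pivot. Upright at press x=-20, z=141 mm; dropped at x=-63, z=132 mm; y=200 mm always.
- handle_top (a point): Centre of the top face of the round blue pad (42 mm across, 9 mm thick) at the front end of the pump handle, 115 mm from the handle's pivot at press x=-30, y=0, z=205 mm (axis along press y). Handle up: about press x=-141, z=234 mm; fully down it is about 48 mm lower.
- handle_angle (a joint): Pump handle angle, rad: 0 up, grows as it is pushed down, 0.42 hard stop. A spring lifts it back to 0 when let go; pushing takes about 3 to 9 N at the pad. A ratchet feeds the ram 33 mm per rad of down stroke once a tooth bites (teeth every 5 mm, so up to 5 mm of feed may be lost first): a full stroke feeds about 10 mm, 14 at most. Let it return to the top before the next stroke.
- ram_travel (a joint): How far the ram (toothed steel rod) is down, m, 0 to 0.052; starts at 0 to 0.014. At 0 the foot is 34 mm above the block's top. When the handle is let go the ram stays, except that the tip's spring pushes it back up until under 6 N of squeeze is left: a good squeeze lasts only while the handle is held.
- tip_spring (a joint): How far the sprung shaft of the foot is pushed up into the ram, m: 0 free, 0.020 at most; 1.2 N per mm. Bands on the shaft from the top: white 5 mm, then green 10 mm, then red 9 mm; they vanish into the ram in that order.
- ram: The ram: toothed steel rod through the head, 26 mm tube below it, and the sprung tip it carries. Its origin lies on its axis, on the bench while its travel is 0.
- tip: Sprung shaft of the ram (13 mm thick) with a round steel foot at its lower end, 20 mm across, 6 mm thick, on the ram's axis. Its origin lies 116 mm straight below the underside of the foot.
- handle: The pump handle: aluminium fork with the blue pad at its front end (see handle_top); origin on its pivot.
- tip_end (a point): Centre of the foot's underside.
- sample: Orange sample block, 26 x 26 x 14 mm, 20 g, lying loose on the steel plate under the foot; origin at the centre of its underside. Fragile: over 20 N from the foot crushes it.
- wash_bottle: White bottle, red cap, 66 mm across, 170 mm tall, bystander; origin at the centre of its underside.
- amber_jar: Amber jar, black cap, 60 mm across, 85 mm tall, bystander; origin at its underside.
- beaker: Glass beaker, 76 mm across, 95 mm tall, bystander; origin at its underside.
- spare_a: Spare orange block like the sample, lying on the bench, bystander.
- spare_b: Spare grey block, 26 x 26 x 14 mm, on the bench, bystander.
- scoop: Steel lab scoop like a spoon, 180 mm long, lying on the bench, bystander; origin at the middle of its underside.

How it is judged (in metres and radians):
On the way, in this order (a step that is already met when the one before it is completed fails the run):
1. the test button is pushed in (value of joint test_button above 0.002 m), for 0.02 s.
2. the test button has dropped the red lever (value of joint trip_lever above 0.6 rad), for 0.1 s.
3. the red lever is back upright and stays (value of joint trip_lever below 0.08 rad and contact force between each of the arm, the fingers and press below 0.2 N), for 0.2 s.
4. pumping has brought the foot onto the block (contact force between tip and sample above 1 N), for 0.1 s.
At the end, for the whole second after the job is handed in: The fingers hold the handle down (over 1 N, handle at least 0.03 rad down) and the foot presses the block with 6.5 to 17 N, through the last second; red lever upright; block within 6 mm of where it lay (contact force between tip and sample between 6.5 and 17 N and contact force between the fingers and handle above 1 N and value of joint handle_angle above 0.03 rad and value of joint trip_lever below 0.08 rad and distance of sample from where it was at the start of the episode below 0.006 m); the arm keeps its last pose, push and grip.
It fails at once if the block is crushed (over 20 N from the foot) (contact force between tip and sample above 20 N).
It fails at once if the robot pushes the ram, its foot or the block directly (contact force between any of the fingers, the arm and ram above 0.5 N or contact force between any of the fingers, the arm and sample above 0.5 N).
It fails at once if a bystander is shoved or knocked over (distance of any of wash_bottle, amber_jar, beaker, spare_a, spare_b, scoop from where it was at the start of the episode above 0.015 m).
It also fails if it takes over 64 s, if anything falls off the work surface, if the arm or the gripper's body presses on something with over 40 N, if the wrist force passes 120 N, or if a joint passes its speed limit or range.

ROBOT

A 6-joint arm with a two-finger parallel gripper is mounted at the origin on the work surface. World frame = base frame: x ahead of the robot, y to its left, z up, the work surface at z = 0. Lengths are in m, angles in degrees, forces in N, time in s.
With the tool pointing down it reaches from about 0.4 to 0.825 m from the base axis. Payload 7 kg.
Tool frame: the origin (TCP) lies at the very end of the fingers, on their centre line; the grasp point (between the pads) lies 19 mm behind it; z points along the fingers, y is the line along which they close (so a half turn about z gives the same grasp; the last joint's range is limited). The gripper opens to 88 mm and grips with 3 to 60 N. Pads are 19 mm wide; open, the fingers measure 130 mm over their backs; the gripper's body (78 mm by 193 mm) begins 47 mm behind the grasp point.
Start: joints at [-52.019, 20.546, 0.682, 0, -70.136, -16.507], TCP at [0.247, -0.628, 0.227] pointing down, gripper open.
Joint ranges: [-176.03, 176.03], [-82.01, 121.73], [-58.28, 71.71], [-173.87, 95.51], [-174.79, -0.11], [-173.66, 173.66]. Speed limits (degrees/s): [136.94, 136.94, 172.46, 180, 180, 180].

INTERFACE

Orientations are given as [roll, pitch, yaw] about the fixed x, y, z axes, in that order (R = Rz(yaw) Ry(pitch) Rx(roll)).
In Python, from plant import r gives the robot as it stands. The module is installed in compiled form; this text tells all that it offers.
- The arm moves only by the tool jog_arm, never from a script. Its arguments are lists of equal length, an entry for each row: "travel": the shift along the tool's x, y, z each as a share of 50 cm, from -1 to 1, a list of three; "dr": the turn, a rotation vector about the tool's x, y, z each as a share of 360 degrees, from -1 to 1, a list of three; "claw": the opening, from 0 (shut) to 1 (fully open). A call has exactly 10 rows; each row is the pose to reach, as a shift and turn from the pose commanded when the call began, along the tool's axes at that moment, turning the shorter way round; what a row does not reach only later rows make up. A row lasts 1/8 s, in which the tool goes at most 62.5 mm and 10.7 degrees, less where a joint would pass 70% of its speed; a pose out of reach is approached as far as the arm can. A call with a number of a shift or a turn outside -1 to 1 is refused whole. A call with a gripper value outside its range is refused whole. The fingers move at their own pace and stop on an object; "newtons" is the grip in N (left out, the last holds). Time passes only in rows, so rows that repeat a pose let the fingers close, or fill a call up. It gives the time, the measured TCP pose, the force, the opening and the grip force at its end, in the units of the state.
- r.get_state(): the state, without advancing time (a new reading comes with each control period).
- r.capture(name): name is "side" or "top"; returns a dict with "pixels" (480x640x3 uint8, red, green, blue), "range_z" (480x640 float32, m along the optical axis (not along the pixel's ray), 0 where there is no reading), "fx", "fy", "cx", "cy" (pixels), "position" and "attitude" of the camera in the world. Camera axes: x right, y up, looking along -z (the intrinsics and any distortion apply to the point x, -y, -z); pixel columns grow to the right and rows downward; lengths in m; the calibration is good to about 2 mm. A picture is of the moment at which its call begins.
- r.close_job(): hands the job in; it is judged then, once.
Trained networks look in the newest picture that a camera, given by its name, has taken for a name from the list of things; names that differ only in an ending like _2 or _b are one class to them, and where a whole thing is asked for, a point or a joint stands for the part that bears it (a point fixed in the world has none). Each returns a list of dicts, best first, with "conf" (0 to 1); they miss things now and then, are a little off and sometimes report something else, mostly with a low value. They report only what shows in the picture. A call takes as long as a camera call.
- r.boxes_of(name, camera): "extent" ([left, top, right, bottom] in pixels, round what is visible of it).
- r.regions_of(name, camera): "pixels" (480x640 bool, what is visible of it) and "extent" ([left, top, right, bottom] in pixels, round what is visible of it).
- r.tip_of(name, camera): "at" ([column, row] in pixels: a listed point, or the origin of a listed thing).
The state is a dict: "time_s": time; "joints": joint angles; "qd": joint speeds; "joint_torque": joint torques, N m; "tcp_pos": TCP position; "eef_rot": TCP orientation; "contact_force": force on the tool from outside, world axes, zero at the start; "moment": the same for the moment, N m; "gripper_width": finger opening in m; "gripper_force": force on a finger pad.
Only numpy, scipy, OpenCV 4.12 (cv2) and the standard library are available. Lean on these libraries where they do the work, as an engineer would, in place of code of your own. Each camera call takes 0.05 s, during which the arm holds its last target. There are 200 camera calls.

## Working session

There is one attempt and no reset: what is moved stays moved. The work goes in short steps, Python scripts to look and compute and a tool call to move; the robot and the scene stay as the last step left them, time stands still between calls to the robot, and variables do not carry over. Pictures are saved under pics/ and viewed, at most 10 in all, crops included, and the job is handed in when it is done.

Besides the shell and the picture viewer there is one more tool, called after "Call:" by a JSON object that holds its "method" and its "body". jog_arm: Moves the arm, as the interface text tells. Its arguments: {"type":"object","properties":{"travel":{"type":"array"},"dr":{"type":"array"},"claw":{"type":"array"},"newtons":{"type":"number"}},"required":["travel","dr","claw"]}

```bash
mkdir -p pics; cat > h.py <<'E'
from plant import r
import numpy as np, cv2
from scipy.spatial.transform import Rotation as R
def cap(n):
    return r.capture(n)
def att(c):
    a=np.array(c["attitude"])
    return a if a.shape==(3,3) else (R.from_euler('xyz',a,degrees=True).as_matrix() if a.size==3 else R.from_quat(a).as_matrix())
def px2w(c,u,v,z=None):
    if z is None:
        p=c["range_z"][int(v)-2:int(v)+3,int(u)-2:int(u)+3]; z=np.median(p[p>0])
    x=(u-c["cx"])/c["fx"]*z; y=(v-c["cy"])/c["fy"]*z
    return att(c)@np.array([x,-y,-z])+np.array(c["position"])
def w2px(c,p):
    q=att(c).T@(np.array(p)-np.array(c["position"])); q=q*[1,-1,-1]
    return np.array([q[0]/q[2]*c["fx"]+c["cx"],q[1]/q[2]*c["fy"]+c["cy"]])
def save(c,n): cv2.imwrite("pics/"+n,c["pixels"][:,:,::-1])
E
python3 - <<'E'
from h import *
print(r.get_state())
for n in ["side","top"]:
    c=cap(n); save(c,n+"0.png"); print(n,[ (k,c[k]) for k in c if k not in("pixels","range_z")])
    for t in ["press","button_top","trip_knob","handle_top","tip_end","sample","wash_bottle","amber_jar","beaker"]:
        d=r.tip_of(t,n)
        for e in d[:1]:
            try: print(t,round(e["conf"],2),np.round(e["at"],1),np.round(px2w(c,*e["at"]),3))
            except Exception as x: print(t,e,x)
E
```

```text
{'time_s': 0.0, 'joints': array([-5.20190404e+01,  2.05907919e+01,  6.30812534e-01, -1.91360360e-02,
       -7.01364703e+01, -1.65062161e+01]), 'qd': array([-0.0445684 , -0.07516129, -0.04170729, -0.09229727,  0.07680191,
        0.05919831]), 'joint_torque': array([-1.07551332e-03, -5.82717419e+01,  2.93057352e+01,  6.99748412e+00,
        6.76450931e-03, -1.60525137e-04]), 'tcp_pos': array([ 0.24687518, -0.6276768 ,  0.22561056]), 'eef_rot': array([ 1.79902414e+02, -1.01581814e-02, -1.58531765e+02]), 'contact_force': array([ 0.18874877, -0.74279764, -0.46272098]), 'moment': array([-0.00892428,  0.00764261,  0.01825754]), 'gripper_force': 0.0, 'gripper_width': 0.08739349879965246}
side [('fx', 492.3336966352964), ('fy', 492.3336966352964), ('cx', 318.4713527627127), ('cy', 236.52926394187787), ('position', array([0.37342652, 0.85298444, 0.80936994])), ('attitude', array([  52.28759514,    0.32058033, -169.31170492]))]
press 0.93 [290.5 257.6] [ 0.607 -0.008  0.059]
button_top 0.56 [306.  269.4] [0.556 0.056 0.086]
trip_knob 0.55 [288.2 271.6] [0.573 0.14  0.15 ]
handle_top 0.95 [343
[... 164 characters left out ...]
86 0.426 0.058]
amber_jar 0.91 [326.4 412.9] [0.455 0.37  0.043]
beaker 0.83 [306.4 186.9] [ 0.578 -0.069  0.221]
top [('fx', 617.6788271182589), ('fy', 617.6788271182589), ('cx', 325.30070186276623), ('cy', 251.0461966752178), ('position', array([0.24306614, 0.02543899, 1.6431607 ])), ('attitude', array([ 11.68007898,   0.22758144, -94.81493901]))]
press 0.66 [344.9 230.2] [ 0.582 -0.044  0.222]
button_top 0.63 [307.7 250.1] [0.573 0.05  0.077]
trip_knob 0.68 [274.9 245.1] [0.577 0.128 0.15 ]
handle_top 0.87 [366.4 267.3] [ 0.488 -0.085  0.231]
wash_bottle 0.63 [182.3 254.2] [0.583 0.368 0.104]
amber_jar 0.61 [203.1 306.3] [0.449 0.325 0.083]
beaker 0.83 [474.3 209.6] [ 0.663 -0.414  0.003]
```

View pics/side0.png

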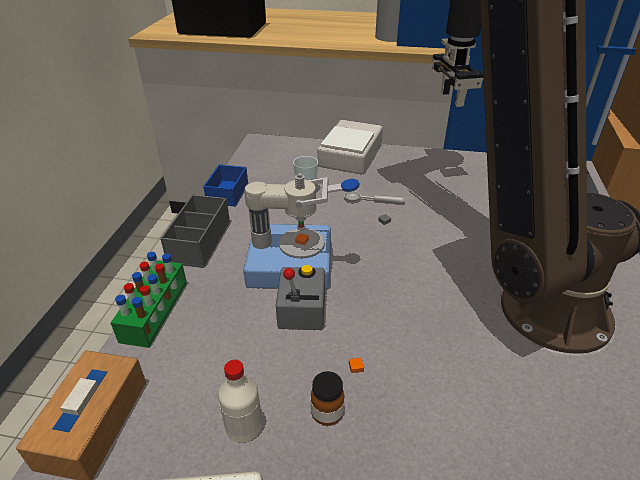

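View pics/top0.png

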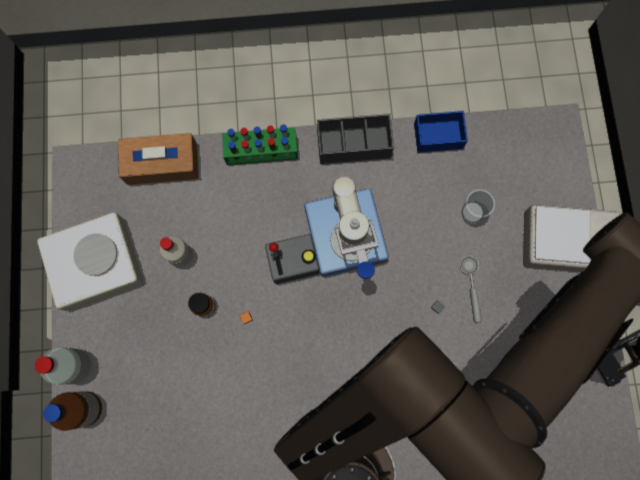

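The pictures show the press mid-bench: red knob at side (288,272) / top (274,246), button at (307,270) / (309,256), and blue pad at (349,185) / (366,269). Next I'll fit the press pose from the colours and depth.

```bash
cat > fit.py <<'E'
from h import *
from scipy.optimize import least_squares
def blob(c,pred,name,win=18):
    h=cv2.cvtColor(c["pixels"],cv2.COLOR_RGB2HSV).astype(int); H,S,V=h[...,0],h[...,1],h[...,2]
    m={"y":(abs(H-29)<7)&(S>150)&(V>80),"r":((H<6)|(H>174))&(S>150)&(V>60),"b":(abs(H-112)<10)&(S>170)&(V>50)}[name]
    w=np.zeros_like(m); u,v=map(int,pred); w[v-win:v+win,u-win:u+win]=1
    ys,xs=np.nonzero(m&w)
    P=np.array([px2w(c,a,b,c["range_z"][b,a]) for a,b in zip(xs,ys) if c["range_z"][b,a]>0])
    return np.array([xs.mean(),ys.mean()]),P
E
python3 - <<'E'
from fit import *
L={"y":[-.05,.12,.085],"r":[-.020,.2,.141],"b":[-.141,0,.232]}
g={"side":{"y":(307,270),"r":(288,272),"b":(349,185)},"top":{"y":(309,256),"r":(273,246),"b":(366,269)}}
C={n:cap(n) for n in g}; ob=[]
for n in g:
    for k in L:
        uv,P=blob(C[n],g[n][k],k); ob.append((n,k,uv))
        hi=P[P[:,2]>np.percentile(P[:,2],60)]
        print(n,k,uv.round(1),len(P),"mean",P.mean(0).round(4),"top",hi.mean(0).round(4),P[:,2].max().round(4))
def T(x,p): c,s=np.cos(x[2]),np.sin(x[2]); return [x[0]+c*p[0]-s*p[1],x[1]+s*p[0]+c*p[1],p[2]]
f=lambda x:np.concatenate([w2px(C[n],T(x,L[k]))-uv for n,k,uv in ob])
s=least_squares(f,[.6,-.05,0.1],loss="soft_l1"); x=s.x
print(x,np.degrees(x[2]),f(x).round(1))
for k,p in dict(button=[-.05,.12,.087],knobup=[-.02,.2,.141],knobdn=[-.063,.2,.132],pad=[-.141,0,.234],paddn=[-.141,0,.186],ram=[-.03,0,0],piv=[-.03,.2,.084]).items(): print(k,np.round(T(x,p),4))
for t,n in [("wash_bottle","top"),("amber_jar","top"),("beaker","top"),("tip_end","side"),("sample","side")]:
    print(t,[(round(e["conf"],2),np.round(e["extent"])) for e in r.boxes_of(t,n)[:2]])
E
```

```text
side y [306.5 269.5] 91 mean [0.555  0.0556 0.0854] top [0.5569 0.0543 0.0879] 0.0906
side r [288.5 273.3] 106 mean [0.5729 0.1404 0.1463] top [0.5733 0.1371 0.1508] 0.1535
side b [349.8 184.4] 160 mean [ 0.4816 -0.0759  0.2337] top [ 0.4732 -0.0775  0.2364] 0.2391
top y [308.2 255.6] 79 mean [0.5564 0.0495 0.0848] top [0.5547 0.0491 0.0885] 0.0948
top r [273.2 246.8] 61 mean [0.5735 0.1331 0.1473] top [0.5715 0.1322 0.152 ] 0.1571
top b [365.3 269.5] 211 mean [ 0.4832 -0.0823  0.2306] top [ 0.4763 -0.0815  0.2366] 0.2423
[ 0.6221876  -0.06137225  0.13917253] 7.973998783361194 [ 0.  -1.4  0.  -0.3 -0.2 -0.6 -0.4  0.2 -0.2  0.1 -0.5  0.2]
button [0.556  0.0505 0.087 ]
knobup [0.5746 0.1339 0.141 ]
knobdn [0.5321 0.128  0.132 ]
pad [ 0.4826 -0.0809  0.234 ]
paddn [ 0.4826 -0.0809  0.186 ]
ram [ 0.5925 -0.0655  0.    ]
piv [0.5647 0.1325 0.084 ]
wash_bottle [(0.84, array([162., 235., 196., 265.]))]
amber_jar [(0.96, array([186., 290., 216., 319.]))]
beaker [(0.84, array([462., 189., 496., 226.]))]
tip_end []
sample [(0.4, array([294., 235., 308., 243.]))]
```

```bash
cat > pl.py <<'E'
from h import *
X=np.array([.6222,-.0614,.1392])
def P(x,y,z): # press mm -> world m
    c,s=np.cos(X[2]),np.sin(X[2]); x,y,z=x/1e3,y/1e3,z/1e3
    return np.array([X[0]+c*x-s*y,X[1]+s*x+c*y,z])
def rot(yaw): return R.from_euler('xyz',[180,0,yaw],degrees=True)
def plan(p0,y0,goals):
    r0=rot(y0)
    for p,y in goals:
        t=r0.inv().apply(np.array(p)-p0)/.5; d=(r0.inv()*rot(y)).as_rotvec(degrees=True)/360
        print(t.round(4).tolist(),d.round(4).tolist())
E
python3 - <<'E'
from pl import *
p0=np.array([.247,-.628,.227]); y0=-158.526
plan(p0,y0,[([.247,-.628,.40],y0),([.40,-.29,.40],-120),(P(-50,120,300),-82),(P(-50,120,150),-82)])
E
```

```text
[0.0, 0.0, -0.346] [0.0, 0.0, 0.0]
[-0.5322, 0.5171, -0.346] [0.0, 0.0, -0.107]
[-1.0719, 1.0365, -0.146] [-0.0, 0.0, -0.2126]
[-1.0719, 1.0365, 0.154] [-0.0, 0.0, -0.2126]
```

Call:
{"method": "jog_arm", "body": {"travel": [[0, 0, -0.12], [0, 0, -0.24], [-0.04, 0.04, -0.34], [-0.12, 0.12, -0.34], [-0.21, 0.2, -0.34], [-0.29, 0.28, -0.34], [-0.37, 0.36, -0.34], [-0.45, 0.44, -0.34], [-0.53, 0.52, -0.34], [-0.6, 0.6, -0.34]], "dr": [[0, 0, 0], [0, 0, 0], [0, 0, -0.02], [0, 0, -0.04], [0, 0, -0.06], [0, 0, -0.08], [0, 0, -0.1], [0, 0, -0.12], [0, 0, -0.14], [0, 0, -0.16]], "claw": [0, 0, 0, 0, 0, 0, 0, 0, 0, 0], "newtons": 10}}

```text
time_s: 2.6
tcp_pos: [0.4168, -0.2373, 0.3968]
eef_rot: [-180.0, 0.0, -100.7]
contact_force: [1.1, -0.4, 0.3]
gripper_width: 0.0008
gripper_force: 0.0
```

```bash
python3 - <<'E'
from pl import *
p0=np.array([.247,-.628,.227]); y0=-158.526
p1=p0+rot(y0).apply(np.array([-.6,.6,-.34])*.5); y1=y0+.16*360
s=r.get_state(); print(p1,y1,s["tcp_pos"],s["eef_rot"],s["joints"].round(1),s["time_s"],s["gripper_width"])
plan(p1,y1,[(P(-50,120,397),-82),(P(-50,120,150),-82),(P(-50,120,105),-82)])
E
```

```text
[ 0.41635144 -0.23900117  0.397     ] -100.92600000000002 [ 0.41682559 -0.2373397   0.39681387] [-1.79954629e+02  4.21799058e-03 -1.00677215e+02] [ -6.1  -2.2  -5.3  -0.  -86.9  -4.6] 2.6 0.0007703729154898411
[-0.6215, -0.1646, 0.0] [0.0, 0.0, -0.0526]
[-0.6215, -0.1646, 0.494] [0.0, 0.0, -0.0526]
[-0.6215, -0.1646, 0.584] [0.0, 0.0, -0.0526]
```

Call:
{"method": "jog_arm", "body": {"travel": [[-0.12, -0.033, 0], [-0.24, -0.066, 0], [-0.36, -0.1, 0], [-0.48, -0.13, 0], [-0.6215, -0.1646, 0], [-0.6215, -0.1646, 0.12], [-0.6215, -0.1646, 0.24], [-0.6215, -0.1646, 0.36], [-0.6215, -0.1646, 0.48], [-0.6215, -0.1646, 0.584]], "dr": [[0, 0, -0.02], [0, 0, -0.04], [0, 0, -0.0526], [0, 0, -0.0526], [0, 0, -0.0526], [0, 0, -0.0526], [0, 0, -0.0526], [0, 0, -0.0526], [0, 0, -0.0526], [0, 0, -0.0526]], "claw": [0, 0, 0, 0, 0, 0, 0, 0, 0, 0]}}

```text
time_s: 3.85
tcp_pos: [0.5557, 0.0503, 0.1028]
eef_rot: [180.0, -0.0, -82.0]
contact_force: [0.6, 0.8, 0.2]
gripper_width: 0.0005
gripper_force: 0.0
```

```bash
python3 - <<'E'
from h import *
s=r.get_state(); print(s["tcp_pos"],s["eef_rot"],s["contact_force"],s["time_s"])
c=cap("side"); im=c["pixels"][150:360,200:440]; cv2.imwrite("pics/s1.png",cv2.resize(im,None,fx=3,fy=2.8)[:,:,::-1][:600])
E
```

```text
[0.55567553 0.05026185 0.10277415] [ 1.79990329e+02 -6.05368865e-04 -8.19833271e+01] [0.63711433 0.78825974 0.15052967] 3.85
```

View pics/s1.png

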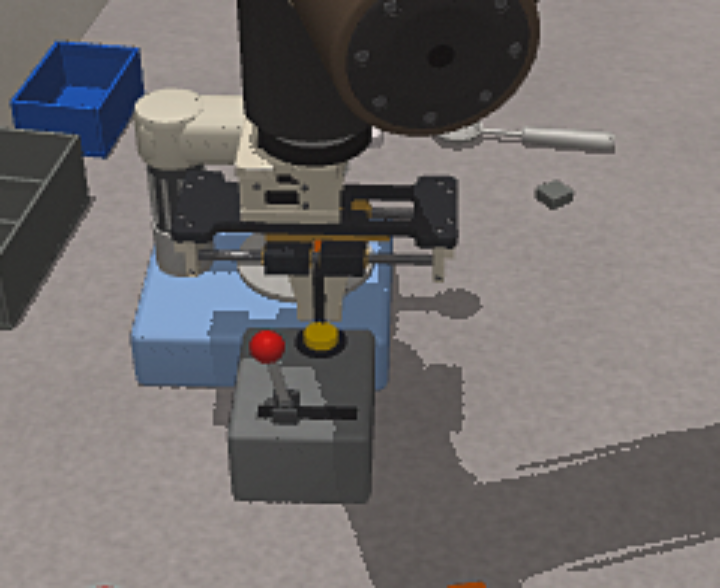

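Fingertips are centred right above the button (320,330 in the crop). Now I'll push it.

Call:
{"method": "jog_arm", "body": {"travel": [[0, 0, 0.02], [0, 0, 0.036], [0, 0, 0.042], [0, 0, 0.046], [0, 0, 0.046], [0, 0, 0.03], [0, 0, 0], [0, 0, -0.1], [0, 0, -0.1], [0, 0, -0.1]], "dr": [[0, 0, 0], [0, 0, 0], [0, 0, 0], [0, 0, 0], [0, 0, 0], [0, 0, 0], [0, 0, 0], [0, 0, 0], [0, 0, 0], [0, 0, 0]], "claw": [0, 0, 0, 0, 0, 0, 0, 0, 0, 0]}}

```text
time_s: 5.15
tcp_pos: [0.556, 0.0504, 0.1554]
eef_rot: [-179.9, 0.0, -82.0]
contact_force: [-0.1, 0.9, 0.3]
gripper_width: 0.0005
gripper_force: 0.0
```

```bash
python3 - <<'E'
from fit import *
from pl import *
s=r.get_state(); print(s["tcp_pos"],s["contact_force"],s["time_s"])
c=cap("side"); 
for n,p in [("up",P(-20,200,141)),("down",P(-63,200,132))]:
    uv=w2px(c,p); 
    try: b,Q=blob(c,uv,"r",8); print(n,uv,b,len(Q))
    except Exception as e: print(n,uv,e)
plan(P(-50,120,155),-82,[(P(-110,120,170),-82),(P(-110,200,170),-82),(P(-110,200,118),-82),(P(-90,200,118),-82),(P(-50,200,118),-82)])
E
```

```text
[0.55598858 0.05042675 0.15539358] [-0.13297883  0.8853829   0.28446739] 5.15
up [288.55469397 273.02729141] [nan nan] 0
down [309.80975453 276.90991054] [310.04854369 277.26213592] 102
[-0.0001, 0.12, -0.03] [0.0, 0.0, 0.0]
[-0.1601, 0.1199, -0.03] [0.0, 0.0, 0.0]
[-0.1601, 0.1199, 0.074] [0.0, 0.0, 0.0]
[-0.16, 0.0799, 0.074] [0.0, 0.0, 0.0]
[-0.16, -0.0001, 0.074] [0.0, 0.0, 0.0]fit.py:9: RuntimeWarning: Mean of empty slice.
  return np.array([xs.mean(),ys.mean()]),P
  ret = ret.dtype.type(ret / rcount)
```

Lever has dropped. Now the lift: go in front of the knob and push towards +x.

Call:
{"method": "jog_arm", "body": {"travel": [[0, 0.12, -0.03], [-0.08, 0.12, -0.03], [-0.16, 0.12, -0.03], [-0.16, 0.12, 0.074], [-0.16, 0.12, 0.074], [-0.16, 0.1, 0.074], [-0.16, 0.08, 0.074], [-0.16, 0.055, 0.074], [-0.16, 0.03, 0.074], [-0.16, 0.014, 0.074]], "dr": [[0, 0, 0], [0, 0, 0], [0, 0, 0], [0, 0, 0], [0, 0, 0], [0, 0, 0], [0, 0, 0], [0, 0, 0], [0, 0, 0], [0, 0, 0]], "claw": [0, 0, 0, 0, 0, 0, 0, 0, 0, 0]}}

```text
time_s: 6.45
tcp_pos: [0.5393, 0.1287, 0.1176]
eef_rot: [-180.0, 0.0, -82.0]
contact_force: [-0.5, -0.6, -0.3]
gripper_width: 0.0003
gripper_force: 0.0
```

```bash
python3 - <<'E'
from fit import *
from pl import *
s=r.get_state(); print(s["tcp_pos"],P(-57,200,118),s["contact_force"],s["time_s"])
c=cap("side")
b,Q=blob(c,(299,275),"r",22); print(b,len(Q),w2px(c,P(-20,200,141)),w2px(c,P(-30,200,142)))
E
```

```text
[0.53926111 0.12868677 0.1176243 ] [0.53800116 0.12875666 0.118     ] [-0.51690673 -0.6088717  -0.28403465] 6.45
[290.84210526 273.6       ] 95 [288.55469397 273.02729141] [293.45603705 272.79502124]
```

Call:
{"method": "jog_arm", "body": {"travel": [[0, -0.004, 0], [0, -0.007, 0], [0, -0.007, 0], [0, 0.01, 0], [0, 0.05, 0], [0, 0.1, 0], [0, 0.11, -0.1], [0, 0.11, -0.2], [0, 0.11, -0.3], [0, 0.11, -0.4]], "dr": [[0, 0, 0], [0, 0, 0], [0, 0, 0], [0, 0, 0], [0, 0, 0], [0, 0, 0], [0, 0, 0], [0, 0, 0], [0, 0, 0], [0, 0, 0]], "claw": [0, 0, 0, 0, 0, 0, 0, 0, 0, 0]}}

```text
time_s: 7.75
tcp_pos: [0.4826, 0.1207, 0.3194]
eef_rot: [-180.0, 0.0, -82.0]
contact_force: [0.0, 0.2, -0.5]
gripper_width: 0.0006
gripper_force: 0.0
```

```bash
python3 - <<'E'
from fit import *
from pl import *
s=r.get_state(); print(s["tcp_pos"],P(-112,200,318),s["contact_force"],s["time_s"],s["joints"].round())
c=cap("side")
b,Q=blob(c,(299,275),"r",22); print(b,len(Q),w2px(c,P(-20,200,141)),w2px(c,P(-30,200,142)))
c=cap("top")
b,Q=blob(c,w2px(c,P(-20,200,141)),"r",12); print(b,len(Q),w2px(c,P(-20,200,141)))
plan(P(-112,200,318),-82,[(P(-143,0,300),-172),(P(-143,0,244),-172),(P(-143,0,234),-172)])
E
```

```text
[0.48257978 0.12068669 0.31939234] [0.48353316 0.12112536 0.318     ] [ 0.04718735  0.24567084 -0.46292136] 7.75 [ 37.   1. -12.  -0. -77. -29.]
[288.57943925 273.31775701] 107 [288.55469397 273.02729141] [293.45603705 272.79502124]
[nan nan] 0 [273.07128119 246.85115197]
[0.4, 0.0622, 0.036] [0.0, -0.0, 0.25]
[0.4, 0.0622, 0.148] [0.0, -0.0, 0.25]
[0.4, 0.0622, 0.168] [0.0, -0.0, 0.25]fit.py:9: RuntimeWarning: Mean of empty slice.
  return np.array([xs.mean(),ys.mean()]),P
  ret = ret.dtype.type(ret / rcount)
```

Call:
{"method": "jog_arm", "body": {"travel": [[0.06, 0.01, 0], [0.14, 0.02, 0], [0.22, 0.04, 0], [0.3, 0.05, 0], [0.36, 0.06, 0], [0.4, 0.062, 0], [0.4, 0.062, 0.02], [0.4, 0.062, 0.036], [0.4, 0.062, 0.036], [0.4, 0.062, 0.1]], "dr": [[0, 0, 0.027], [0, 0, 0.055], [0, 0, 0.083], [0, 0, 0.111], [0, 0, 0.139], [0, 0, 0.167], [0, 0, 0.195], [0, 0, 0.223], [0, 0, 0.25], [0, 0, 0.25]], "claw": [0, 0, 0, 0, 0, 0, 0, 0, 0, 0]}}

```text
time_s: 9.1
tcp_pos: [0.4815, -0.0813, 0.2688]
eef_rot: [-180.0, 0.3, -172.1]
contact_force: [0.3, -0.6, -0.9]
gripper_width: 0.0001
gripper_force: 0.0
```

```bash
cat > look.py <<'E'
import sys
from pl import *
s=r.get_state(); print(s["tcp_pos"],s["eef_rot"],s["contact_force"],s["time_s"])
c=cap("side"); o=cv2.resize(c["pixels"][170:260,265:355],None,fx=6,fy=6,interpolation=cv2.INTER_CUBIC)
cv2.imwrite("pics/"+sys.argv[1],o[:,:,::-1])
for z in (82,116,137): print(z,w2px(c,P(-30,0,z)))
E
python3 look.py f0.png
```

```text
[ 0.48151423 -0.08127108  0.26884784] [-179.99283542    0.26128485 -172.11399266] [ 0.26982597 -0.62114303 -0.87041551] 9.1
82 [301.59543957 235.96203814]
116 [301.21556219 224.63842384]
137 [300.97411322 217.44116704]
```

View pics/f0.png

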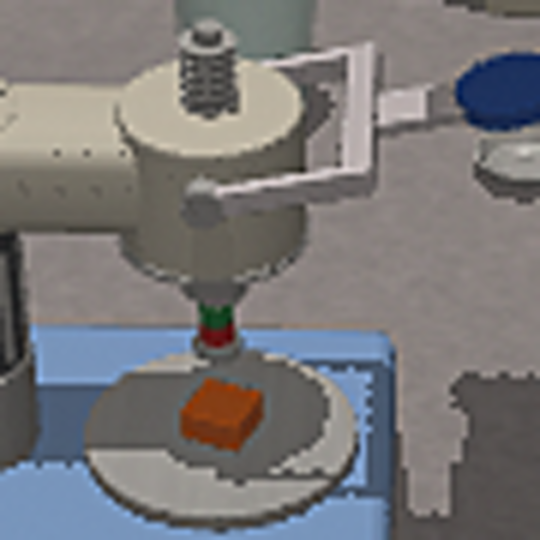

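Ram foot sits at crop (217,350), well above the block at (222,412); pad is free, handle up. First full stroke.

Call:
{"method": "jog_arm", "body": {"travel": [[0, 0, 0.05], [0, 0, 0.08], [0, 0, 0.11], [0, 0, 0.14], [0, 0, 0.16], [0, 0, 0.16], [0, 0, 0.12], [0, 0, 0.06], [0, 0, 0.036], [0, 0, 0.036]], "dr": [[0, 0, 0], [0, 0, 0], [0, 0, 0], [0, 0, 0], [0, 0, 0], [0, 0, 0], [0, 0, 0], [0, 0, 0], [0, 0, 0], [0, 0, 0]], "claw": [0, 0, 0, 0, 0, 0, 0, 0, 0, 0]}}

```text
time_s: 10.4
tcp_pos: [0.4811, -0.0812, 0.2496]
eef_rot: [180.0, 0.1, -172.0]
contact_force: [0.0, 0.4, 0.0]
gripper_width: 0.0006
gripper_force: 0.0
```

```bash
cat > band.py <<'E'
from pl import *
def bands(n="side"):
    c=cap(n); h=cv2.cvtColor(c["pixels"],cv2.COLOR_RGB2HSV).astype(int)
    x0,x1=298,305; sub=h[205:250,x0:x1]
    H,S,V=sub[...,0],sub[...,1],sub[...,2]
    g=((abs(H-65)<22)&(S>100)).sum(1); rr=(((H<4)|(H>172))&(S>130)).sum(1); o=((H>=5)&(H<14)&(S>150)).sum(1)
    rows=np.arange(205,250)
    for k,a in (("green",g),("red",rr),("orange",o)): print(k,a.sum(),"centroid",round((a*rows).sum()/max(1,a.sum()),2),dict((int(q),int(w)) for q,w in zip(rows,a) if w))
    return c
if __name__=="__main__":
    s=r.get_state(); print(s["tcp_pos"],s["contact_force"],s["time_s"]); bands()
E
python3 band.py; python3 look.py f1.png; python3 - <<'E'
import cv2,sys
sys.argv=['x']
import numpy as np
a=cv2.imread('pics/f0.png');b=cv2.imread('pics/f1.png')
cv2.imwrite('pics/c1.png',np.hstack([cv2.resize(x[230:470,130:310],None,fx=2.2,fy=2.4) for x in(a,b)]))
E
```

```text
[ 0.48112564 -0.08117898  0.24963807] [0.04839464 0.42134142 0.0442095 ] 10.4
green 14 centroid 226.93 {226: 5, 227: 5, 228: 4}
red 13 centroid 230.0 {229: 4, 230: 5, 231: 4}
orange 68 centroid 239.22 {234: 1, 235: 7, 236: 7, 237: 7, 238: 7, 239: 7, 240: 7, 241: 7, 242: 7, 243: 7, 244: 4}
[ 0.48057368 -0.08120551  0.24879996] [ 1.79967547e+02 -1.61830285e-02 -1.72002112e+02] [ 0.32505488  0.25243654 -0.18570072] 10.45
82 [301.59543957 235.96203814]
116 [301.21556219 224.63842384]
137 [300.97411322 217.44116704]
```

View pics/c1.png

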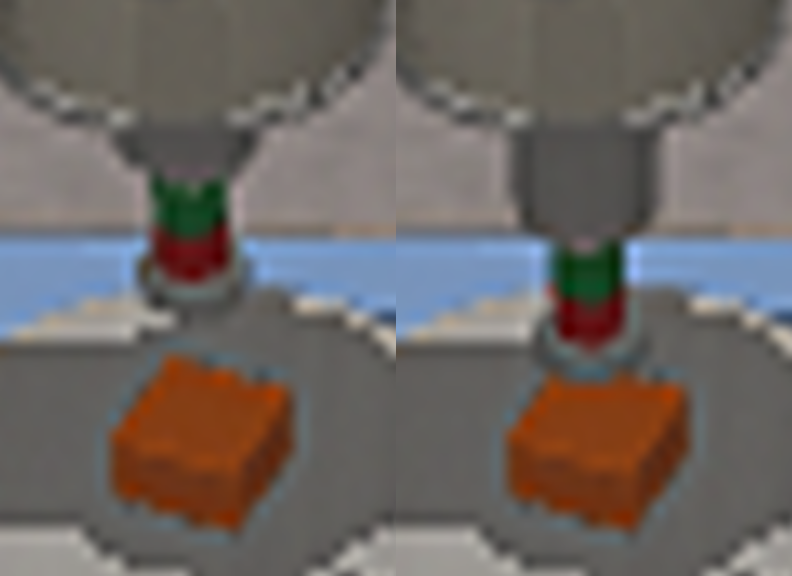

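The foot moved down about 13–14 mm, with a similar gap left (about 14 mm). A second full stroke is safe.

Call:
{"method": "jog_arm", "body": {"travel": [[0, 0, 0.03], [0, 0, 0.055], [0, 0, 0.08], [0, 0, 0.105], [0, 0, 0.124], [0, 0, 0.124], [0, 0, 0.08], [0, 0, 0.03], [0, 0, 0], [0, 0, 0]], "dr": [[0, 0, 0], [0, 0, 0], [0, 0, 0], [0, 0, 0], [0, 0, 0], [0, 0, 0], [0, 0, 0], [0, 0, 0], [0, 0, 0], [0, 0, 0]], "claw": [0, 0, 0, 0, 0, 0, 0, 0, 0, 0]}}

```text
time_s: 11.75
tcp_pos: [0.4813, -0.0812, 0.25]
eef_rot: [180.0, 0.1, -172.0]
contact_force: [-0.5, 0.7, -0.3]
gripper_width: 0.0007
gripper_force: 0.0
```

```bash
python3 band.py; python3 look.py f2.png; python3 - <<'E'
import cv2
import numpy as np
a=cv2.imread('pics/f1.png');b=cv2.imread('pics/f2.png')
cv2.imwrite('pics/c2.png',np.hstack([cv2.resize(x[230:470,130:310],None,fx=2.2,fy=2.4) for x in(a,b)]))
E
```

```text
[ 0.48133162 -0.08118383  0.24996295] [-0.52115497  0.68536937 -0.3359365 ] 11.75
green 16 centroid 230.31 {229: 4, 230: 5, 231: 5, 232: 2}
red 14 centroid 233.5 {232: 2, 233: 5, 234: 5, 235: 2}
orange 45 centroid 240.87 {238: 6, 239: 7, 240: 7, 241: 7, 242: 7, 243: 7, 244: 4}
[ 0.48070677 -0.0812153   0.2490097 ] [ 1.79971769e+02  7.11755170e-03 -1.72000226e+02] [ 0.22689485 -1.030542   -0.32920527] 11.8
82 [301.59543957 235.96203814]
116 [301.21556219 224.63842384]
137 [300.97411322 217.44116704]
```

View pics/c2.png

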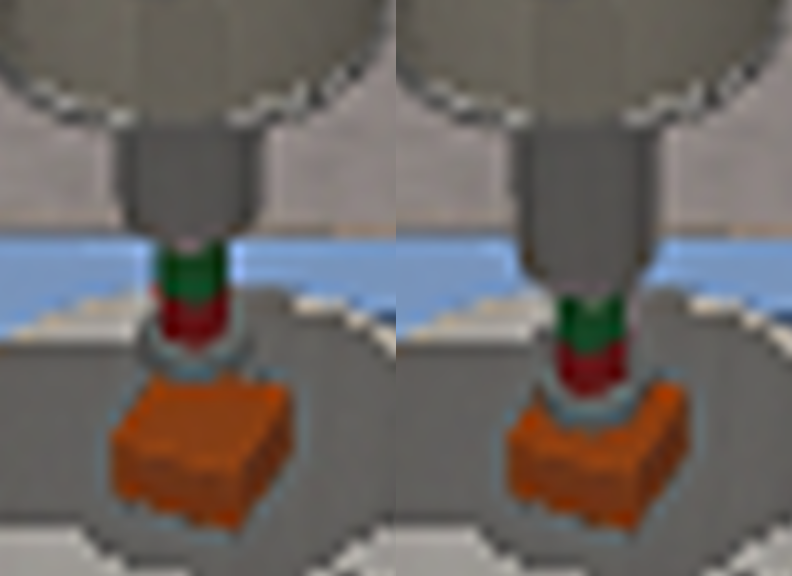

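Gap is now about 4 mm, with all bands free. A third stroke, held down, cannot exceed about 15 N.

Call:
{"method": "jog_arm", "body": {"travel": [[0, 0, 0.03], [0, 0, 0.05], [0, 0, 0.065], [0, 0, 0.08], [0, 0, 0.095], [0, 0, 0.105], [0, 0, 0.115], [0, 0, 0.124], [0, 0, 0.124], [0, 0, 0.124]], "dr": [[0, 0, 0], [0, 0, 0], [0, 0, 0], [0, 0, 0], [0, 0, 0], [0, 0, 0], [0, 0, 0], [0, 0, 0], [0, 0, 0], [0, 0, 0]], "claw": [0, 0, 0, 0, 0, 0, 0, 0, 0, 0]}}

```text
time_s: 13.1
tcp_pos: [0.4817, -0.0814, 0.1883]
eef_rot: [-180.0, 0.1, -172.0]
contact_force: [-1.5, -0.6, 7.5]
gripper_width: 0.0003
gripper_force: 3.7
```

```bash
python3 band.py; python3 look.py f3.png; python3 - <<'E'
import cv2
import numpy as np
a=cv2.imread('pics/f2.png');b=cv2.imread('pics/f3.png')
cv2.imwrite('pics/c3.png',np.hstack([cv2.resize(x[230:470,130:310],None,fx=2.2,fy=2.4) for x in(a,b)]))
E
```

```text
[ 0.48166131 -0.08137063  0.18829209] [-1.46080591 -0.55813103  7.496403  ] 13.1
green 5 centroid 232.0 {232: 5}
red 12 centroid 234.25 {233: 2, 234: 5, 235: 5}
orange 40 centroid 241.22 {238: 1, 239: 7, 240: 7, 241: 7, 242: 7, 243: 7, 244: 4}
[ 0.48167856 -0.08136041  0.1882772 ] [-1.79981226e+02  1.21489494e-01 -1.71966697e+02] [-1.74615443  0.42957296  6.2261734 ] 13.15
82 [301.59543957 235.96203814]
116 [301.21556219 224.63842384]
137 [300.97411322 217.44116704]
```

View pics/c3.png

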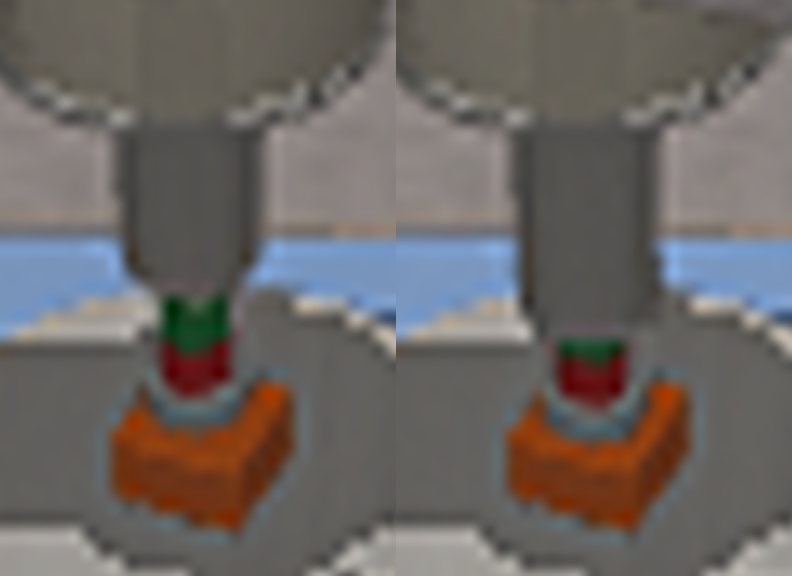

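The tube moved about 10 mm: white is gone, green partly gone, and the squeeze is about 7–9 N. That is near the lower bound, so I'll release, then re-stroke gently to centre it.

Call:
{"method": "jog_arm", "body": {"travel": [[0, 0, -0.04], [0, 0, -0.08], [0, 0, -0.124], [0, 0, -0.124], [0, 0, -0.124], [0, 0, -0.1], [0, 0, -0.08], [0, 0, -0.07], [0, 0, -0.06], [0, 0, -0.06]], "dr": [[0, 0, 0], [0, 0, 0], [0, 0, 0], [0, 0, 0], [0, 0, 0], [0, 0, 0], [0, 0, 0], [0, 0, 0], [0, 0, 0], [0, 0, 0]], "claw": [0, 0, 0, 0, 0, 0, 0, 0, 0, 0]}}

```text
time_s: 14.45
tcp_pos: [0.4805, -0.0816, 0.2173]
eef_rot: [-180.0, -0.0, -172.0]
contact_force: [-2.6, -0.0, 3.3]
gripper_width: 0.0008
gripper_force: 1.5
```

```bash
cat > edge.py <<'E'
# sub-pixel: mean column profile of saturation-coloured band, in crop; prints tube edge/ green-red / red end rows
from pl import *
c=None; acc=0
for i in range(3):
    c=cap("side"); acc=acc+c["pixels"].astype(float)
a=(acc/3)[224:240,300:303].mean(1)
for i,q in enumerate(a): print(224+i,q.round().astype(int))
s=r.get_state(); print(s["tcp_pos"][2],s["contact_force"].round(1),s["time_s"])
E
python3 edge.py; python3 look.py f4.png; python3 - <<'E'
import cv2
b=cv2.imread('pics/f3.png')
for i in range(327,420,6): print(170+i//6,b[i,200:225:6,::-1].mean(0).round())
E
```

```text
224 [84 82 80]
225 [84 83 80]
226 [84 82 80]
227 [84 82 80]
228 [84 81 80]
229 [85 82 81]
230 [92 84 86]
231 [27 66 37]
232 [18 72 36]
233 [63 41 30]
234 [97 21 24]
235 [93 16 17]
236 [99 64 63]
237 [ 94 100  98]
238 [76 87 93]
239 [135  61  21]
0.21777039172676468 [-2.  -1.2  3. ] 14.6
[ 0.48093328 -0.08141996  0.21777039] [-1.79996070e+02  2.48638141e-02 -1.71989431e+02] [-2.03746413 -1.16405221  2.95006639] 14.6
82 [301.59543957 235.96203814]
116 [301.21556219 224.63842384]
137 [300.97411322 217.44116704]
224 [85. 83. 81.]
225 [85. 83. 81.]
226 [85. 84. 81.]
227 [85. 83. 80.]
228 [85. 83. 81.]
229 [85. 82. 81.]
230 [85. 83. 82.]
231 [87. 86. 85.]
232 [40. 70. 47.]
233 [71. 44. 37.]
234 [95. 32. 34.]
235 [95. 42. 41.]
236 [97. 83. 81.]
237 [85. 92. 92.]
238 [94. 80. 70.]
239 [144.  61.  16.]
```

The tip was squeezed to about 7.5 mm, and now rests at about 5 mm. I'll push on in small steps.

Call:
{"method": "jog_arm", "body": {"travel": [[0, 0, 0.005], [0, 0, 0.01], [0, 0, 0.015], [0, 0, 0.02], [0, 0, 0.02], [0, 0, 0.02], [0, 0, 0.02], [0, 0, 0.02], [0, 0, 0.02], [0, 0, 0.02]], "dr": [[0, 0, 0], [0, 0, 0], [0, 0, 0], [0, 0, 0], [0, 0, 0], [0, 0, 0], [0, 0, 0], [0, 0, 0], [0, 0, 0], [0, 0, 0]], "claw": [0, 0, 0, 0, 0, 0, 0, 0, 0, 0]}}

```text
time_s: 15.9
tcp_pos: [0.4805, -0.0815, 0.2075]
eef_rot: [-180.0, -0.0, -172.0]
contact_force: [-3.4, -1.0, 5.3]
gripper_width: 0.0003
gripper_force: 2.6
```

```bash
python3 edge.py | sed -n 6,17p
```

```text
229 [85 82 80]
230 [86 82 82]
231 [95 89 91]
232 [16 71 34]
233 [61 41 30]
234 [97 22 24]
235 [94 17 17]
236 [99 65 63]
237 [ 94 100  99]
238 [76 88 93]
239 [136  61  21]
0.2075044049841658 [-4.1 -0.7  4.6] 16.05
```

Call:
{"method": "jog_arm", "body": {"travel": [[0, 0, 0.004], [0, 0, 0.008], [0, 0, 0.012], [0, 0, 0.012], [0, 0, 0.012], [0, 0, 0.012], [0, 0, 0.012], [0, 0, 0.012], [0, 0, 0.012], [0, 0, 0.012]], "dr": [[0, 0, 0], [0, 0, 0], [0, 0, 0], [0, 0, 0], [0, 0, 0], [0, 0, 0], [0, 0, 0], [0, 0, 0], [0, 0, 0], [0, 0, 0]], "claw": [0, 0, 0, 0, 0, 0, 0, 0, 0, 0]}}

```text
time_s: 17.3
tcp_pos: [0.4806, -0.0815, 0.2016]
eef_rot: [-180.0, -0.0, -172.0]
contact_force: [-4.5, -0.9, 5.5]
gripper_width: 0.0002
gripper_force: 3.1
```

```bash
python3 edge.py | sed -n 6,17p; python3 look.py f5.png; python3 - <<'E'
from fit import *
from pl import *
c=cap("side"); b,Q=blob(c,(299,275),"r",22); print(b,len(Q))
import cv2
a=cv2.imread('pics/f3.png');b=cv2.imread('pics/f5.png')
cv2.imwrite('pics/c5.png',np.hstack([cv2.resize(x[230:470,130:310],None,fx=2.2,fy=2.4) for x in(a,b)]))
E
```

```text
229 [85 82 80]
230 [85 83 81]
231 [89 85 86]
232 [46 80 59]
233 [59 40 28]
234 [97 21 22]
235 [93 16 17]
236 [99 65 63]
237 [ 95 100  99]
238 [76 88 94]
239 [136  61  21]
0.20160798688547288 [-3.2 -0.9  6.2] 17.45
[ 0.48058847 -0.0814916   0.20160799] [-1.79993526e+02 -1.67613409e-02 -1.71988712e+02] [-3.17404643 -0.94686516  6.2228507 ] 17.45
82 [301.59543957 235.96203814]
116 [301.21556219 224.63842384]
137 [300.97411322 217.44116704]
[288.52830189 273.30188679] 106
```

View pics/c5.png

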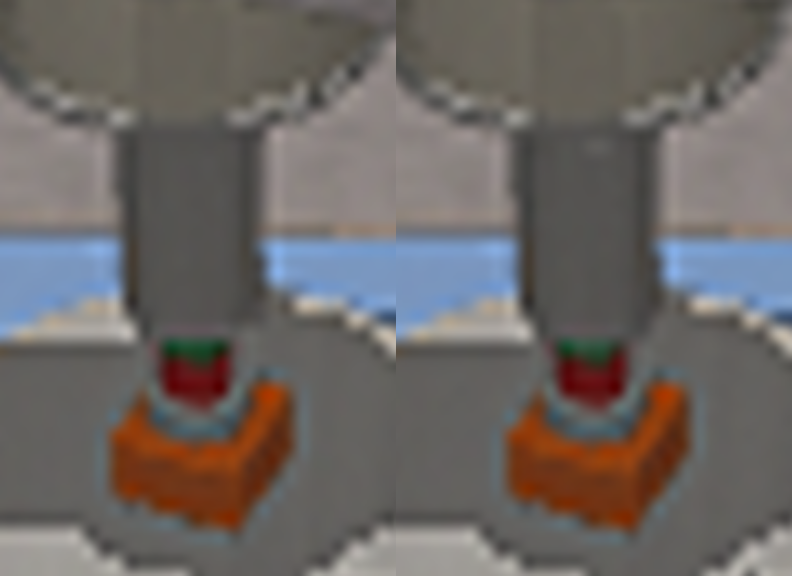

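A thin green strip is left, red is in view, and the lever is still upright at (288.5,273.3). The squeeze is about 10–11 N, so I'll hand it in.

```bash
python3 -c "
from plant import r
print(r.close_job())"
```

```text
the job is handed in; nothing more can be done
None
```

I handed the job in with the fingers holding the handle down and the foot squeezing the block at about 10–11 N, estimated from the bands; the trip test was done, the red lever is back upright, and the verdict was not returned.

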